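Test and re-arm the gas cut-off

ROBOT

A 7-joint arm with a two-finger parallel gripper is mounted at the origin on the work surface. World frame = base frame: x ahead of the robot, y to its left, z up, the work surface at z = 0. Lengths are in m, angles in rad, forces in N, time in s.
With the tool pointing down it reaches from about 0.425 to 0.95 m from the base axis. Payload 4.7 kg.
Tool frame: the origin (TCP) lies between the finger pads; the fingertips stand 14 mm ahead of it and the grasp point (between the pads) lies 5 mm behind it; z points along the fingers, y is the line along which they close (so a half turn about z gives the same grasp; the last joint's range is limited). The gripper opens to 85 mm and grips with 20 to 120 N. Pads are 22 mm wide; open, the fingers measure 114 mm over their backs; the gripper's body (76 mm by 85 mm) begins 54 mm behind the grasp point. The pads swing forward as they close: fully open they stand 13 mm farther back than shut.
Start: joints at [-1.361, 0.469, -0.049, 1.532, 0.024, 1.141, -0.082], TCP at [0.16, 0.656, 0.245] pointing down, gripper open.
Joint ranges: [-2.59, 2.59], [-0.33, 1.99], [-1.39, 1.29], [0.1, 2.45], [-1.04, 4.18], [0.21, 1.99], [-2.66, 2.66]. Speed limits (rad/s): [2.57, 2.57, 3.14, 3.14, 3.14, 3.14, 3.14].

INTERFACE

Orientations are given as [roll, pitch, yaw] about the fixed x, y, z axes, in that order (R = Rz(yaw) Ry(pitch) Rx(roll)).
In Python, from workcell import env, vision, ticket, models gives the robot as it stands.
- The arm moves only by the tool move_arm, never from a script. Its argument "deltas" is a list of rows, each an object of numbers: "tx", "ty", "tz": the shift along the tool's x, y, z in mm; "turn": the turn about the tool's z in degrees. In form: [{"tx": .., "ty": .., "tz": .., "turn": ..}, ...]. A call has exactly 5 rows; each row shifts and turns the commanded pose from where the row before left it, along the tool's axes as they then stand; what a row does not reach is not made up. A row lasts 1/10 s, in which the tool goes at most 50 mm and 8.59 degrees, less where a joint would pass 70% of its speed; a pose out of reach is approached as far as the arm can. A call is refused whole if a number of a shift passes 50 or a number of a turn 8.59, either way. A call with a gripper value outside its range is refused whole. "grip" is the finger opening in mm, from 0 to 85.4, set as the call begins (left out, the last holds). The fingers move at their own pace and stop on an object; "squeeze" is the grip in N (left out, the last holds). Time passes only in rows, so rows that do not move let the fingers close, or fill a call up. It gives the time, the measured TCP pose, the force, the opening and the grip force at its end, in the units of the state.
- env.sense(): the state, without advancing time (a new reading comes with each control period).
- vision.snapshot(name): name is "scene" or "top"; returns a dict with "color" (384x512x3 uint8, blue, green, red), "mtx" (3x3 intrinsics, pixels), "origin" and "attitude" of the camera in the world. Camera axes: x right, y up, looking along -z (the intrinsics and any distortion apply to the point x, -y, -z); pixel columns grow to the right and rows downward; lengths in m; the calibration is good to about 2 mm. A picture is of the moment at which its call begins. There is no depth.
- ticket.sign_off(): hands the job in; it is judged then, once.
Trained networks look in the newest picture that a camera, given by its name, has taken for a name from the list of things; names that differ only in an ending like _2 or _b are one class to them, and where a whole thing is asked for, a point or a joint stands for the part that bears it (a point fixed in the world has none). Each returns a list of dicts, best first, with "p" (0 to 1); they miss things now and then, are a little off and sometimes report something else, mostly with a low value. They report only what shows in the picture. A call takes as long as a camera call.
- models.outline_of(camera, target): "region" (384x512 bool, what is visible of it) and "position" ([row, column] in pixels, amid what is visible of it).
- models.tip_of(camera, target): "position" ([row, column] in pixels: a listed point, or the origin of a listed thing).
The state is a dict: "t": time; "q": joint angles; "qd": joint speeds; "joint_torque": joint torques, N m; "position": TCP position; "ee_rot": TCP orientation; "force": force on the tool from outside, world axes, zero at the start; "torque": the same for the moment, N m; "finger_gap": finger opening in m; "grip_force": force on a finger pad.
Only numpy, scipy, OpenCV 4.12 (cv2) and the standard library are available. Lean on these libraries where they do the work, as an engineer would, in place of code of your own. Each camera call takes 0.05 s, during which the arm holds its last target. There are 200 camera calls.

TASK

Before cooking, test the gas cut-off on the rooftop bench: press the yellow test button on its top until the red-gripped lever drops, and let the button spring back. Then lift the lever up again to where it stands by itself against its stop, leave it there, and do not knock the tumbler, the spice tin or the plate.

Things in the scene. Friction and masses are not known exactly. Their poses are not given: they have to be found in the camera images.
- cutoff: Gas cut-off unit, fixed to the bench: grey housing 120 mm (x) by 220 mm (y) by 100 mm high; origin at the centre of its underside, z up. The yellow test button stands on top near its -y end; the lever's hinge runs through it along x near its +y end. Yawed up to 0.35 rad either way (yaw 0: long side across in front of the robot).
- button_top (a point): Centre of the top face of the yellow round test button (50 mm diameter, stands 20 mm above a 4 mm black collar), at [0, -0.060, 0.124] in the unit's frame when not pressed. It is pressed straight down.
- test_button (a joint): Travel of the test button in m: 0 released, 0.010 fully down; a spring returns it (about 4 N fully down). The lever trips at about 5.5 mm.
- hinge (a point): Point on the lever's hinge axis, midway between its arms, at [0, 0.070, 0.070] in the unit's frame; the axis runs along the unit's x.
- lever_grip (a point): Middle of the lever's crossbar: red round grip 18 mm thick, 100 mm long, along the unit's x, 120 mm from the hinge axis. Two round 10 mm arms, 136 mm apart, join its ends to the hinge outside the housing (U-shaped bail). In the unit's frame: standing [0, 0.050, 0.188], dropped [0, 0.189, 0.084] with free space around and below; can be pinched from above, fingers closing along the unit's y.
- lever (a joint): Angle of the 0.25 kg lever in rad: 0 standing (armed: leans 0.17 rad past vertical towards the button on its stop and stays by its weight), growing as it falls to the unit's +y side, 1.62 dropped (7 degrees above level). Let go below 0.17 it falls back to 0, beyond that to 1.62.
- tumbler: Bystander: loose green glass tumbler, 70 mm wide, 120 mm high, upright near one end of the unit; origin at the centre of its underside.
- spice_tin: Bystander: loose closed steel spice tin, 90 mm wide, 88 mm high, upright near the other end of the unit; origin at the centre of its underside.
- plate: Bystander: loose blue melamine plate, 180 mm wide, 22 mm high, on the bench on the unit's +x side (away from the robot); origin at the centre of its underside.

How it is judged:
On the way, in this order (a step that is already met when the one before it is completed fails the run):
1. the test button is pressed down by at least 7 mm of its 10 mm (value of joint test_button above 0.007 m).
2. the lever lies dropped (beyond 1.5 rad) with the button released (under 2 mm) for 0.2 s (value of joint lever above 1.5 rad and value of joint test_button below 0.002 m), for 0.2 s.
At the end, for the whole second after the job is handed in: The lever stands at rest against its stop (within 0.05 rad of joint value 0) by itself, the button is released (pressed by less than 2 mm), and the tumbler, spice tin and plate stand upright (tilted less than 0.1 rad) where they were (moved no more than 25 mm) (value of joint lever below 0.05 rad and velocity of joint lever between -0.05 and 0.05 rad/s and value of joint test_button below 0.002 m and angle between each of tumbler, spice_tin, plate's own z axis and vertical below 0.1 rad); the robot touches nothing.
It fails at once if the tumbler is moved by more than 25 mm (distance of tumbler from where it was at the start of the episode above 0.025 m).
It fails at once if the spice tin is moved by more than 25 mm (distance of spice_tin from where it was at the start of the episode above 0.025 m).
It fails at once if the plate is moved by more than 25 mm (distance of plate from where it was at the start of the episode above 0.025 m).
It also fails if it takes over 48 s, if anything falls off the work surface, if the arm or the gripper's body presses on something with over 40 N, if the wrist force passes 120 N, or if a joint passes its speed limit or range.

## Working session

There is one attempt and no reset: what is moved stays moved. The work goes in short steps, Python scripts to look and compute and a tool call to move; the robot and the scene stay as the last step left them, time stands still between calls to the robot, and variables do not carry over. Pictures are saved under pics/ and viewed, at most 10 in all, crops included, and the job is handed in when it is done.

Besides the shell and the picture viewer there is one more tool, called as name(argument=value, ...), one argument or row to a line, values as JSON. move_arm: Moves the arm, as the interface text tells. Its arguments: {"type":"object","properties":{"deltas":{"type":"array"},"grip":{"type":"number"},"squeeze":{"type":"number"}},"required":["deltas"]}

```bash
mkdir -p pics; cat > h.py <<'E'
import numpy as np, cv2
from workcell import env, vision, ticket, models
def snap(n,f=None):
    s=vision.snapshot(n)
    if f: cv2.imwrite('pics/'+f,s['color'])
    return s
def R(s):
    a=np.array(s['attitude'],float)
    if a.shape==(3,3): return a
    from scipy.spatial.transform import Rotation as Ro
    return Ro.from_euler('xyz',a).as_matrix() if a.size==3 else None
def ray(s,p):
    K=np.array(s['mtx']); r,c=p
    d=np.linalg.inv(K)@[c,r,1]; d=R(s)@(d*[1,-1,-1]); return np.array(s['origin']),d/np.linalg.norm(d)
def onz(s,p,z):
    o,d=ray(s,p); return o+d*(z-o[2])/d[2]
def tri(rs):
    A=sum(np.eye(3)-np.outer(d,d) for o,d in rs); b=sum((np.eye(3)-np.outer(d,d))@o for o,d in rs)
    x=np.linalg.solve(A,b); return x,[round(1e3*np.linalg.norm(np.cross(x-o,d)),1) for o,d in rs]
E
python3 - <<'E'
from h import *
np.set_printoptions(precision=4,suppress=True)
S={n:snap(n,n+'0.png') for n in('scene','top')}
for n in S: print(n,[k for k in S[n]],S[n]['origin'],S[n]['attitude'],S[n]['mtx'])
for t,z in [('cutoff',0),('button_top',.124),('hinge',.07),('lever_grip',.188),('tumbler',0),('spice_tin',0),('plate',0)]:
    b={}
    for n in S:
        L=models.tip_of(n,t)
        for l in L[:2]: print(t,n,round(l['p'],2),np.array(l['position']),onz(S[n],l['position'],z))
        if L:b[n]=L[0]['position']
    if len(b)==2: print('  tri',*tri([ray(S[n],b[n]) for n in b]))
s=env.sense();print(s['t'],s['position'],s['ee_rot'],s['force'])
E
```

```text
scene ['color', 'mtx', 'origin', 'attitude'] [ 1.2329 -0.3131  1.3094] [ 0.5626 -0.0112  1.0298] [[432.088    0.     254.7551]
 [  0.     432.088  198.9169]
 [  0.       0.       1.    ]]
top ['color', 'mtx', 'origin', 'attitude'] [0.4745 0.0682 1.527 ] [ 0.0852  0.0035 -1.5999] [[489.8277   0.     252.8554]
 [  0.     489.8277 189.6737]
 [  0.       0.       1.    ]]
cutoff scene 0.72 [227.2 210.3] [ 0.5534 -0.066   0.    ]
cutoff top 0.55 [202.9 296.9] [ 0.5596 -0.0664  0.    ]
  tri [ 0.5586 -0.0667  0.0091] [np.float64(1.2), np.float64(1.2)]
button_top scene 0.59 [221.3 193.5] [ 0.5723 -0.1248  0.124 ]
button_top top 0.65 [192.8 321.3] [ 0.5797 -0.1266  0.124 ]
  tri [ 0.5786 -0.1258  0.1346] [np.float64(0.8), np.float64(0.8)]
hinge scene 0.64 [206.8 223.1] [ 0.5428 -0.006   0.07  ]
hinge top 0.57 [210.9 277.4] [ 0.5336 -0.0014  0.07  ]
hinge top 0.36 [193.5 323.1] [ 0.5815 -0.1393  0.07  ]
  tri [ 0.5342 -0.0022  0.0545] [np.float64(0.0), np.float64(0.0)]
lever_grip scene 0.67 [190.1 215.2] [ 0.5429 -0.0272  0.188 ]
lever_grip top 0.67 [203.5 288.7] [ 0.5482 -0.0274  0.188 ]
  tri [ 0.5474 -0.0279  0.1944] [np.float64(1.1), np.float64(1.1)]
tumbler scene 0.83 [170.7 273.2] [0.4608 0.2483 0.    ]
tumbler top 0.63 [238.2 195. ] [0.4593 0.2537 0.    ]
  tri [ 0.4583  0.2526 -0.0056] [np.float64(2.0), np.float64(2.0)]
spice_tin scene 0.87 [276.1 162.5] [ 0.633  -0.2813  0.    ]
spice_tin top 0.75 [173.9 370.6] [ 0.6438 -0.3006  0.    ]
  tri [ 0.6432 -0.2877  0.029 ] [np.float64(6.4), np.float64(6.4)]
plate scene 0.79 [256.2 256.7] [0.7278 0.0149 0.    ]
plate top 0.7 [149.8 269.5] [0.7296 0.0137 0.    ]
  tri [0.7291 0.014  0.0034] [np.float64(0.2), np.float64(0.2)]
0.8 [0.1596 0.6559 0.2453] [ 3.1415 -0.      2.9027] [-1.2264  0.3817  0.1974]
```

View pics/top0.png

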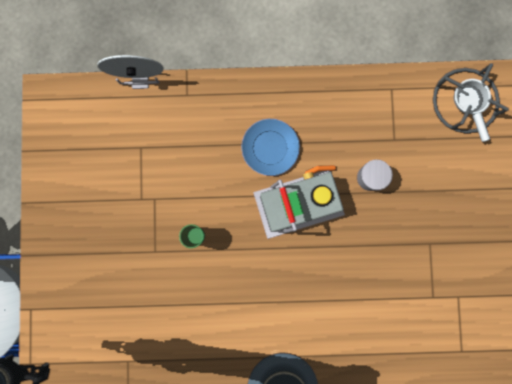

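View pics/scene0.png

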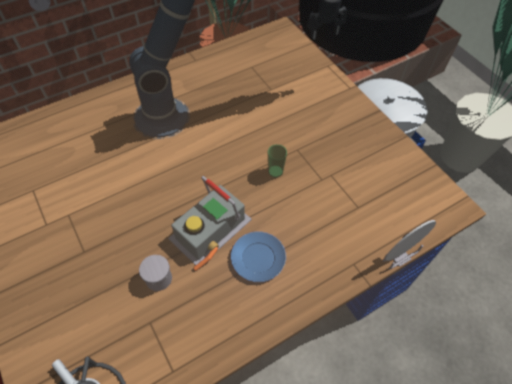

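```bash
python3 - <<'E'
from h import *
from scipy.optimize import least_squares
np.set_printoptions(precision=4,suppress=True)
S={n:snap(n) for n in('scene','top')}
U={'cutoff':[0,0,0],'button_top':[0,-.06,.124],'hinge':[0,.07,.07],'lever_grip':[0,.05,.188]}
obs=[]
for n in S:
    for t in U:
        L=models.tip_of(n,t)
        if L: obs.append((n,np.array(U[t]),ray(S[n],L[0]['position'])))
# red & yellow centroids
for n in S:
    im=S[n]['color'];h=cv2.cvtColor(im,cv2.COLOR_BGR2HSV)
    for t,lo,hi in [('button_top',20,35),('lever_grip',0,6)]:
        L=models.outline_of(n,t)
        m=((h[...,0]>=lo)&(h[...,0]<=hi)|((lo==0)&(h[...,0]>174)))&(h[...,1]>140)&(h[...,2]>70)
        k,lab,st,ce=cv2.connectedComponentsWithStats(m.astype(np.uint8))
        for i in range(1,k):
            if st[i,4]>40: print(n,t,st[i],ce[i][::-1])
def f(v):
    c,s=np.cos(v[2]),np.sin(v[2]); M=np.array([[c,-s,0],[s,c,0],[0,0,1]])
    return np.concatenate([np.cross(M@u+[v[0],v[1],0]-r[0],r[1]) for _,u,r in obs])
r=least_squares(f,[.556,-.066,.3],loss='soft_l1',f_scale=.004)
print(r.x,(1e3*np.linalg.norm(f(r.x).reshape(-1,3),axis=1)),len(obs))
x,y,w=r.x;c,s=np.cos(w),np.sin(w);M=np.array([[c,-s,0],[s,c,0],[0,0,1]])
for t in U:print(t,M@U[t]+[x,y,0])
print('dropped',M@[0,.189,.084]+[x,y,0])
E
```

```text
scene button_top [186 218  15  12 137] [223.1241 193.3796]
scene lever_grip [206 179  23  20 107] [188.4579 216.4299]
top button_top [313 186  19  19 278] [194.9496 321.8561]
top lever_grip [280 187  15  36 186] [204.6129 286.8602]
[ 0.5605 -0.0709  0.3632] [ 5.5861 13.7993 11.235   6.4086  5.7722  9.2724  6.907   1.3649] 8
cutoff [ 0.5605 -0.0709  0.    ]
button_top [ 0.5818 -0.127   0.124 ]
hinge [ 0.5357 -0.0055  0.07  ]
lever_grip [ 0.5428 -0.0242  0.188 ]
dropped [0.4934 0.1057 0.084 ]
```

Top view: button at row 195/col 322, red bar at 205/287, tumbler 236/192, tin 176/376, plate 148/271. Scene view agrees (button 223/193, bar 188/216). Refining with the colour blobs.

```bash
python3 - <<'E'
from h import *
np.set_printoptions(precision=4,suppress=True)
s=snap('top');sc=snap('scene')
print('button',onz(s,[194.95,321.86],.122),onz(sc,[222.5,193.4],.122), tri([ray(s,[194.95,321.86]),ray(sc,[222,193.4])]))
print('grip',onz(s,[204.6,286.9],.19),onz(sc,[188.5,216.4],.19),tri([ray(s,[204.6,286.9]),ray(sc,[188.5,216.4])]))
h=cv2.cvtColor(s['color'],cv2.COLOR_BGR2HSV)
m=((h[...,0]<=6)|(h[...,0]>174))&(h[...,1]>140)&(h[...,2]>70); m[:,:275]=0;m[:,300:]=0
p=np.argwhere(m).astype(float); W=np.array([onz(s,q,.19)[:2] for q in p]); e=np.linalg.svd(W-W.mean(0))[2][0]; print('bar yaw',np.arctan2(e[1],e[0]), np.ptp((W-W.mean(0))@e))
# housing outline
for n,S in(('top',s),('scene',sc)):
  L=models.outline_of(n,'cutoff')
  for l in L[:1]:
    r=l['region'].astype(np.uint8); c=max(cv2.findContours(r,0,2)[0],key=cv2.contourArea)
    print(n,l['p'],r.sum(),cv2.minAreaRect(c))
    hu=cv2.convexHull(c)[:,0]; Z=.1 if n=='top' else 0
    rect=cv2.boxPoints(cv2.minAreaRect(c)); print([onz(S,q[::-1],.09)[:2] for q in rect])
I=s['color'][160:250,240:360]; cv2.imwrite('pics/ctop.png',cv2.resize(I,None,fx=6,fy=6,interpolation=2))
E
```

```text
button [ 0.5736 -0.1282  0.122 ] [ 0.5749 -0.1267  0.122 ] (array([ 0.5739, -0.127 ,  0.1239]), [np.float64(1.0), np.float64(1.0)])
grip [ 0.5452 -0.0222  0.19  ] [ 0.5408 -0.0217  0.19  ] (array([ 0.5446, -0.0225,  0.1956]), [np.float64(0.7), np.float64(0.7)])
bar yaw -2.8759077949316687 0.09697285227226302
top 0.84 4074 ((299.5027160644531, 199.38377380371094), (54.69996643066406, 84.99080657958984), 72.89727020263672)
[array([0.6092, 0.0753]), array([ 0.6763, -0.167 ]), array([ 0.5205, -0.2075]), array([0.4546, 0.0327])]
scene 0.78 3906 ((203.75001525878906, 220.75), (62.93250274658203, 80.61016845703125), 45.0)
[array([ 0.5062, -0.2399]), array([0.3996, 0.0218]), array([0.6318, 0.063 ]), array([ 0.7145, -0.187 ])]
```

View pics/ctop.png

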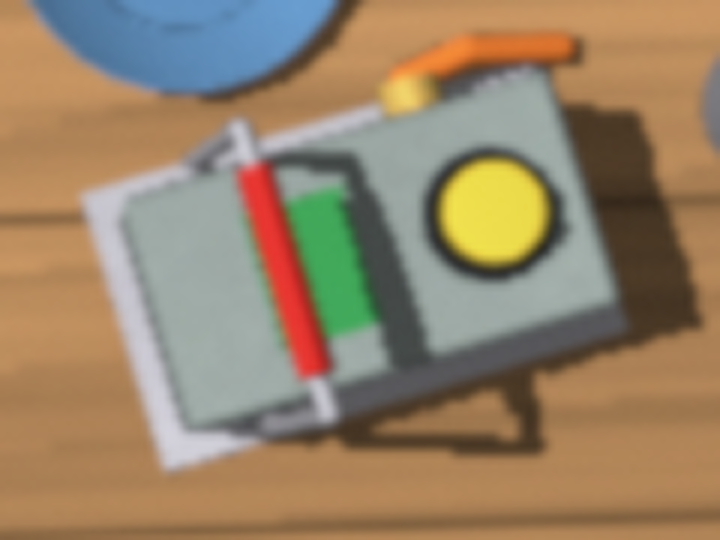

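```bash
cat >> h.py <<'E'
YAW=np.pi+.266
def plan(pts,pose=None):
    """pts: list of (x,y,z,yaw,nrows). prints rows in tool axes"""
    if pose is None:
        s=env.sense(); pose=[*s['position'],s['ee_rot'][2]]; print('t',round(s['t'],2),'now',np.round(pose,4))
    p=np.array(pose[:3]);w=pose[3]%(2*np.pi)
    for x,y,z,yw,n in pts:
        st=(np.array([x,y,z])-p)/n; dw=((yw-w+np.pi)%(2*np.pi)-np.pi)/n
        for _ in range(n):
            c,s=np.cos(w),np.sin(w)
            print('tx %.1f ty %.1f tz %.1f turn %.2f'%(1e3*(c*st[0]+s*st[1]),1e3*(s*st[0]-c*st[1]),-1e3*st[2],-np.degrees(dw)))
            p=p+st;w+=dw
        print('--')
E
python3 -c "
from h import *
plan([(.42,.40,.285,YAW,10),(.574,-.1275,.20,YAW,15)])"
```

```text
t 1.7 now [0.1596 0.6559 0.2453 2.9028]
tx -31.4 ty -18.7 tz -4.0 turn -2.89
tx -30.4 ty -20.3 tz -4.0 turn -2.89
tx -29.3 ty -21.8 tz -4.0 turn -2.89
tx -28.2 ty -23.2 tz -4.0 turn -2.89
tx -27.0 ty -24.6 tz -4.0 turn -2.89
tx -25.7 ty -25.9 tz -4.0 turn -2.89
tx -24.3 ty -27.2 tz -4.0 turn -2.89
tx -22.9 ty -28.4 tz -4.0 turn -2.89
tx -21.5 ty -29.5 tz -4.0 turn -2.89
tx -20.0 ty -30.6 tz -4.0 turn -2.89
--
tx -0.7 ty -36.6 tz 5.7 turn 0.00
tx -0.7 ty -36.6 tz 5.7 turn 0.00
tx -0.7 ty -36.6 tz 5.7 turn 0.00
tx -0.7 ty -36.6 tz 5.7 turn 0.00
tx -0.7 ty -36.6 tz 5.7 turn 0.00
tx -0.7 ty -36.6 tz 5.7 turn 0.00
tx -0.7 ty -36.6 tz 5.7 turn 0.00
tx -0.7 ty -36.6 tz 5.7 turn 0.00
tx -0.7 ty -36.6 tz 5.7 turn 0.00
tx -0.7 ty -36.6 tz 5.7 turn 0.00
tx -0.7 ty -36.6 tz 5.7 turn 0.00
tx -0.7 ty -36.6 tz 5.7 turn 0.00
tx -0.7 ty -36.6 tz 5.7 turn 0.00
tx -0.7 ty -36.6 tz 5.7 turn 0.00
tx -0.7 ty -36.6 tz 5.7 turn 0.00
--
```

move_arm(
  deltas=[
    {"tx": -31, "ty": -19, "tz": -4, "turn": -2.9},
    {"tx": -30, "ty": -20, "tz": -4, "turn": -2.9},
    {"tx": -29, "ty": -22, "tz": -4, "turn": -2.9},
    {"tx": -28, "ty": -23, "tz": -4, "turn": -2.9},
    {"tx": -27, "ty": -25, "tz": -4, "turn": -2.9},
  ],
  grip=0,
)

```text
t: 2.2
position: [0.2896, 0.5267, 0.2656]
ee_rot: [3.141, 0.0, -3.125]
force: [-0.7, 0.8, -0.1]
finger_gap: 0.0125
grip_force: 0.0
```

move_arm(
  deltas=[
    {"tx": -26, "ty": -26, "tz": -4, "turn": -2.9},
    {"tx": -24, "ty": -27, "tz": -4, "turn": -2.9},
    {"tx": -23, "ty": -28, "tz": -4, "turn": -2.9},
    {"tx": -21, "ty": -30, "tz": -4, "turn": -2.9},
    {"tx": -20, "ty": -31, "tz": -4, "turn": -2.9},
  ],
)

```text
t: 2.7
position: [0.4196, 0.3983, 0.2857]
ee_rot: [3.141, 0.0, -2.872]
force: [-0.0, 0.4, -0.1]
finger_gap: -0.0001
grip_force: 0.0
```

move_arm(
  deltas=[
    {"tx": -1, "ty": -36},
    {"tx": -1, "ty": -37},
    {"tx": -1, "ty": -37},
    {"tx": -1, "ty": -37},
    {"tx": -1, "ty": -37},
  ],
)

```text
$.deltas[0]: bad value
```

move_arm(
  deltas=[
    {"tx": 0, "ty": -37},
    {"tx": -1, "ty": -37},
    {"tx": 0, "ty": -37},
    {"tx": -1, "ty": -37},
    {"tx": -1, "ty": -37},
  ],
)

```text
$.deltas[0]: bad value
```

```bash
python3 -c "
from h import *
plan([(.574,-.1275,.27,YAW,5),(.574,-.1275,.15,YAW,5)])
print(env.sense()['finger_gap'],env.sense()['q'])"
```

```text
t 2.7 now [ 0.4196  0.3983  0.2857 -2.872 ]
tx -1.8 ty -109.6 tz 3.1 turn 0.04
tx -1.8 ty -109.6 tz 3.1 turn 0.04
tx -1.9 ty -109.6 tz 3.1 turn 0.04
tx -2.0 ty -109.6 tz 3.1 turn 0.04
tx -2.1 ty -109.6 tz 3.1 turn 0.04
--
tx 0.0 ty 0.0 tz 24.0 turn -0.00
tx 0.0 ty 0.0 tz 24.0 turn -0.00
tx 0.0 ty 0.0 tz 24.0 turn -0.00
tx 0.0 ty 0.0 tz 24.0 turn -0.00
tx 0.0 ty 0.0 tz 24.0 turn -0.00
--
-7.697448188206336e-05 [-0.81308071  0.27824485 -0.02402783  1.71835966  0.00714811  1.14460439
  1.00125335]
```

move_arm(
  deltas=[
    {"tx": -1, "ty": -36, "tz": 0, "turn": 0},
    {"tx": -1, "ty": -37, "tz": 0, "turn": 0},
    {"tx": 0, "ty": -37, "tz": 0, "turn": 0},
    {"tx": -1, "ty": -37, "tz": 0, "turn": 0},
    {"tx": -1, "ty": -37, "tz": 0, "turn": 0},
  ],
)

```text
t: 3.2
position: [0.4714, 0.2216, 0.2856]
ee_rot: [3.141, 0.001, -2.874]
force: [0.4, -0.6, -0.4]
finger_gap: -0.0003
grip_force: 0.0
```

move_arm(
  deltas=[
    {"tx": 0, "ty": -37, "tz": 0, "turn": 0},
    {"tx": -1, "ty": -37, "tz": 0, "turn": 0},
    {"tx": 0, "ty": -37, "tz": 0, "turn": 0},
    {"tx": -1, "ty": -37, "tz": 0, "turn": 0},
    {"tx": -1, "ty": -37, "tz": 0, "turn": 0},
  ],
)

```text
t: 3.7
position: [0.5232, 0.044, 0.2856]
ee_rot: [3.141, 0.001, -2.874]
force: [0.8, 0.1, 0.3]
finger_gap: -0.0002
grip_force: 0.0
```

move_arm(
  deltas=[
    {"tx": 0, "ty": -36, "tz": 0, "turn": 0},
    {"tx": -1, "ty": -36, "tz": 0, "turn": 0},
    {"tx": 0, "ty": -36, "tz": 0, "turn": 0},
    {"tx": -1, "ty": -36, "tz": 0, "turn": 0},
    {"tx": -1, "ty": -36, "tz": 0, "turn": 0},
  ],
)

```text
t: 4.2
position: [0.5736, -0.1287, 0.2855]
ee_rot: [3.142, 0.0, -2.874]
force: [0.2, 0.1, 0.2]
finger_gap: 0.0
grip_force: 0.0
```

```bash
python3 -c "
from h import *
plan([(.574,-.1275,.16,YAW,5)])
print(env.sense()['q'])"
```

```text
t 4.2 now [ 0.5736 -0.1287  0.2855 -2.8741]
tx -0.1 ty 0.2 tz 25.1 turn 0.02
tx -0.1 ty 0.2 tz 25.1 turn 0.02
tx -0.1 ty 0.2 tz 25.1 turn 0.02
tx -0.1 ty 0.2 tz 25.1 turn 0.02
tx -0.1 ty 0.2 tz 25.1 turn 0.02
--
[-0.09114297  0.2960232   0.30559424  1.71257862 -0.09673332  1.147333
  2.08007741]
```

move_arm(
  deltas=[
    {"tx": 0, "ty": 1, "tz": 35, "turn": 0},
    {"tx": 0, "ty": 0, "tz": 35, "turn": 0},
    {"tx": 0, "ty": 0, "tz": 35, "turn": 0},
    {"tx": 0, "ty": 0, "tz": 25, "turn": 0},
    {"tx": 0, "ty": 0, "tz": 12, "turn": 0},
  ],
)

```text
t: 4.7
position: [0.5717, -0.126, 0.1409]
ee_rot: [3.14, -0.004, -2.874]
force: [-0.3, -0.1, 0.2]
finger_gap: -0.0003
grip_force: 0.0
```

move_arm(
  deltas=[
    {"tx": 0, "ty": 0, "tz": 3, "turn": 0},
    {"tx": 0, "ty": 0, "tz": 3, "turn": 0},
    {"tx": 0, "ty": 0, "tz": 2, "turn": 0},
    {"tx": 0, "ty": 0, "tz": 2, "turn": 0},
    {"tx": 0, "ty": 0, "tz": 0, "turn": 0},
  ],
)

```text
t: 5.2
position: [0.574, -0.1266, 0.1344]
ee_rot: [-3.141, 0.002, -2.874]
force: [0.4, 0.6, 3.0]
finger_gap: -0.0002
grip_force: 1.3
```

move_arm(
  deltas=[
    {"tx": 0, "ty": 0, "tz": 2, "turn": 0},
    {"tx": 0, "ty": 0, "tz": 2, "turn": 0},
    {"tx": 0, "ty": 0, "tz": 1, "turn": 0},
    {"tx": 0, "ty": 0, "tz": 0, "turn": 0},
    {"tx": 0, "ty": 0, "tz": 0, "turn": 0},
  ],
)

```text
t: 5.7
position: [0.574, -0.1266, 0.1286]
ee_rot: [-3.141, 0.002, -2.874]
force: [2.3, -0.4, 3.6]
finger_gap: 0.0
grip_force: 1.8
```

```bash
python3 - <<'E'
from h import *
s=snap('top');I=s['color'][130:290,170:400]; cv2.imwrite('pics/c1.png',cv2.resize(I,None,fx=3,fy=3,interpolation=2))
E
```

```text
(no output)
```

View pics/c1.png

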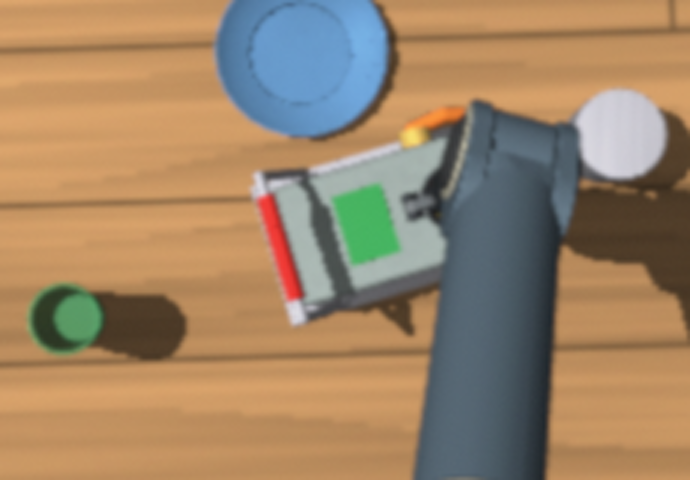

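The lever has fallen (red bar at crop 280,247 → about row 212, col 263). I'll press slightly more to be sure, then release.

move_arm(
  deltas=[
    {"tx": 0, "ty": 0, "tz": 1, "turn": 0},
    {"tx": 0, "ty": 0, "tz": 1, "turn": 0},
    {"tx": 0, "ty": 0, "tz": 0, "turn": 0},
    {"tx": 0, "ty": 0, "tz": 0, "turn": 0},
    {"tx": 0, "ty": 0, "tz": 0, "turn": 0},
  ],
)

```text
t: 6.25
position: [0.574, -0.1266, 0.1279]
ee_rot: [-3.141, 0.002, -2.874]
force: [-0.3, -0.2, 12.1]
finger_gap: -0.0006
grip_force: 6.1
```

move_arm(
  deltas=[
    {"tx": 0, "ty": 0, "tz": -10, "turn": 0},
    {"tx": 0, "ty": 0, "tz": -30, "turn": 0},
    {"tx": 0, "ty": 0, "tz": -40, "turn": 0},
    {"tx": 0, "ty": 0, "tz": -40, "turn": 0},
    {"tx": 0, "ty": 0, "tz": -10, "turn": 0},
  ],
)

```text
t: 6.75
position: [0.5739, -0.1268, 0.26]
ee_rot: [-3.14, 0.004, -2.874]
force: [1.3, -0.9, 0.4]
finger_gap: -0.0001
grip_force: 0.0
```

```bash
python3 - <<'E'
from h import *
np.set_printoptions(precision=4,suppress=True)
rs=[]
for n in('top','scene'):
    s=snap(n,n+'2.png');h=cv2.cvtColor(s['color'],cv2.COLOR_BGR2HSV)
    m=((h[...,0]<=6)|(h[...,0]>174))&(h[...,1]>140)&(h[...,2]>60)
    k,lab,st,ce=cv2.connectedComponentsWithStats(m.astype(np.uint8))
    for i in range(1,k):
        if st[i,4]>40:
            print(n,st[i],ce[i][::-1],onz(s,ce[i][::-1],.084))
            if n=='top' and abs(ce[i][0]-263)<12:
                W=np.array([onz(s,q,.084)[:2] for q in np.argwhere(lab==i)]);e=np.linalg.svd(W-W.mean(0))[2][0];print('yaw',np.arctan2(e[1],e[0])%np.pi,np.ptp((W-W.mean(0))@e))
    for l in models.tip_of(n,'lever_grip')[:1]: print('net',n,l,onz(s,l['position'],.084)); rs.append(ray(s,l['position']))
print(tri(rs)); plan([(.5085,.1115,.25,YAW,10)])
E
```

```text
top [233 204  14  34 181] [220.5138 239.2155] [0.5081 0.1124 0.084 ]
net top {'position': [236.5, 195.2], 'p': 0.27} [0.465  0.2428 0.084 ]
scene [239 173  21  18 113] [181.4956 249.0442] [0.5068 0.1162 0.084 ]
net scene {'position': [182.6, 252.0], 'p': 0.66} [0.5159 0.1226 0.084 ]
(array([ 0.447 ,  0.2171, -0.058 ]), [np.float64(45.8), np.float64(45.8)])
t 6.95 now [ 0.5716 -0.1259  0.2544 -2.8741]
tx -0.2 ty 24.6 tz 0.4 turn 0.01
tx -0.2 ty 24.6 tz 0.4 turn 0.01
tx -0.2 ty 24.6 tz 0.4 turn 0.01
tx -0.2 ty 24.6 tz 0.4 turn 0.01
tx -0.2 ty 24.6 tz 0.4 turn 0.01
tx -0.2 ty 24.6 tz 0.4 turn 0.01
tx -0.2 ty 24.6 tz 0.4 turn 0.01
tx -0.2 ty 24.6 tz 0.4 turn 0.01
tx -0.2 ty 24.6 tz 0.4 turn 0.01
tx -0.2 ty 24.6 tz 0.4 turn 0.01
--
```

Button bottomed at 12 N, and the lever is dropped at (0.508, 0.113, 0.084) as predicted. Now moving over the bar with the fingers open to 50 mm.

move_arm(
  deltas=[
    {"tx": 0, "ty": 25, "tz": 0, "turn": 0},
    {"tx": 0, "ty": 25, "tz": 0, "turn": 0},
    {"tx": 0, "ty": 25, "tz": 0, "turn": 0},
    {"tx": 0, "ty": 25, "tz": 0, "turn": 0},
    {"tx": 0, "ty": 25, "tz": 0, "turn": 0},
  ],
  grip=50,
  squeeze=25,
)

```text
t: 7.45
position: [0.5381, -0.0048, 0.2536]
ee_rot: [3.141, -0.006, -2.874]
force: [0.3, 0.7, 0.5]
finger_gap: 0.0502
grip_force: 0.0
```

move_arm(
  deltas=[
    {"tx": 0, "ty": 25, "tz": 0, "turn": 0},
    {"tx": 0, "ty": 25, "tz": 0, "turn": 0},
    {"tx": 0, "ty": 25, "tz": 0, "turn": 0},
    {"tx": 0, "ty": 25, "tz": 0, "turn": 0},
    {"tx": 0, "ty": 22, "tz": 0, "turn": 0},
  ],
)

```text
t: 7.95
position: [0.5058, 0.1128, 0.2537]
ee_rot: [3.142, -0.006, -2.873]
force: [0.6, 0.1, 0.1]
finger_gap: 0.0499
grip_force: 0.0
```

move_arm(
  deltas=[
    {"tx": 0, "ty": 0, "tz": 25, "turn": 0},
    {"tx": 0, "ty": 0, "tz": 25, "turn": 0},
    {"tx": 0, "ty": 0, "tz": 25, "turn": 0},
    {"tx": 0, "ty": 0, "tz": 15, "turn": 0},
    {"tx": 0, "ty": 0, "tz": 0, "turn": 0},
  ],
)

```text
t: 8.45
position: [0.5044, 0.111, 0.162]
ee_rot: [-3.141, -0.01, -2.874]
force: [0.4, -0.1, 0.3]
finger_gap: 0.0503
grip_force: 0.0
```

```bash
python3 - <<'E'
from h import *
plan([(.508,.113,.079,YAW,5)])
s=snap('scene');I=s['color'][120:240,180:330]; cv2.imwrite('pics/c3.png',cv2.resize(I,None,fx=5,fy=5,interpolation=2))
E
```

```text
t 8.45 now [ 0.5044  0.111   0.162  -2.874 ]
tx -0.8 ty 0.2 tz 16.6 turn 0.02
tx -0.8 ty 0.2 tz 16.6 turn 0.02
tx -0.8 ty 0.2 tz 16.6 turn 0.02
tx -0.8 ty 0.2 tz 16.6 turn 0.02
tx -0.8 ty 0.2 tz 16.6 turn 0.02
--
```

View pics/c3.png

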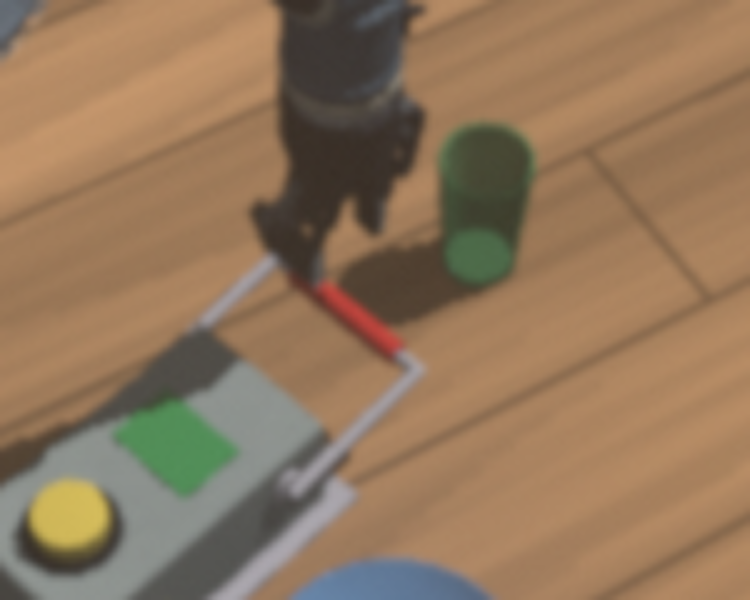

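The picture shows the fingers above the red bar (crop 350,310), with the tumbler well clear at (485,200). Descending.

move_arm(
  deltas=[
    {"tx": -2, "ty": 1, "tz": 20, "turn": 0},
    {"tx": -2, "ty": 0, "tz": 20, "turn": 0},
    {"tx": 0, "ty": 0, "tz": 20, "turn": 0},
    {"tx": 0, "ty": 0, "tz": 15, "turn": 0},
    {"tx": 0, "ty": 0, "tz": 8, "turn": 0},
  ],
)

```text
t: 9.0
position: [0.5109, 0.1137, 0.0824]
ee_rot: [3.142, -0.002, -2.874]
force: [-0.5, 0.0, -1.1]
finger_gap: 0.0495
grip_force: 0.0
```

move_arm(
  deltas=[
    {"tx": 0, "ty": 0, "tz": 0, "turn": 0},
    {"tx": 0, "ty": 0, "tz": 0, "turn": 0},
    {"tx": 0, "ty": 0, "tz": 0, "turn": 0},
    {"tx": 0, "ty": 0, "tz": 0, "turn": 0},
    {"tx": 0, "ty": 0, "tz": 0, "turn": 0},
  ],
  grip=0,
  squeeze=25,
)

```text
t: 9.5
position: [0.5119, 0.1143, 0.0841]
ee_rot: [3.141, 0.002, -2.874]
force: [-0.3, 1.5, 3.7]
finger_gap: 0.0167
grip_force: 25.4
```

```bash
python3 - <<'E'
from h import *
s=env.sense();print(s['position'],s['force'],s['finger_gap'],s['grip_force'])
p=lambda t:np.array([.07+.12*np.sin(t-.17),.07+.12*np.cos(t-.17)])
T=np.linspace(1.62,.03,26)
for a,b in zip(T[:-1],T[1:]): d=1e3*(p(b)-p(a)); print('ty %.1f tz %.1f'%(d[0],-d[1]))
E
```

```text
[0.5118848  0.11434577 0.08408465] [-0.27041219  1.45849066  3.68890276] 0.016738560778363124 25.399498343467712
ty -1.2 tz -7.5
ty -1.6 tz -7.5
ty -2.1 tz -7.3
ty -2.6 tz -7.2
ty -3.0 tz -7.0
ty -3.5 tz -6.8
ty -3.9 tz -6.6
ty -4.3 tz -6.3
ty -4.7 tz -6.0
ty -5.1 tz -5.7
ty -5.4 tz -5.4
ty -5.7 tz -5.0
ty -6.1 tz -4.6
ty -6.3 tz -4.3
ty -6.6 tz -3.8
ty -6.8 tz -3.4
ty -7.0 tz -3.0
ty -7.2 tz -2.5
ty -7.3 tz -2.1
ty -7.5 tz -1.6
ty -7.5 tz -1.1
ty -7.6 tz -0.6
ty -7.6 tz -0.1
ty -7.6 tz 0.3
ty -7.6 tz 0.8
```

Gripped (16.7 mm gap at 25 N). Following the arc.

move_arm(
  deltas=[
    {"tx": 0, "ty": -1.2, "tz": -7.5, "turn": 0},
    {"tx": 0, "ty": -1.6, "tz": -7.5, "turn": 0},
    {"tx": 0, "ty": -2.1, "tz": -7.3, "turn": 0},
    {"tx": 0, "ty": -2.6, "tz": -7.2, "turn": 0},
    {"tx": 0, "ty": -3, "tz": -7, "turn": 0},
  ],
)

```text
t: 10.0
position: [0.5143, 0.1052, 0.1208]
ee_rot: [3.14, 0.001, -2.873]
force: [1.1, 6.1, -2.0]
finger_gap: 0.0171
grip_force: 24.5
```

move_arm(
  deltas=[
    {"tx": 0, "ty": -3.5, "tz": -6.8, "turn": 0},
    {"tx": 0, "ty": -3.9, "tz": -6.6, "turn": 0},
    {"tx": 0, "ty": -4.3, "tz": -6.3, "turn": 0},
    {"tx": 0, "ty": -4.7, "tz": -6, "turn": 0},
    {"tx": 0, "ty": -5.1, "tz": -5.7, "turn": 0},
  ],
)

```text
t: 10.5
position: [0.5193, 0.0871, 0.1529]
ee_rot: [3.136, 0.001, -2.872]
force: [-2.5, 11.3, 4.2]
finger_gap: 0.0167
grip_force: 24.4
```

move_arm(
  deltas=[
    {"tx": 0, "ty": -5.4, "tz": -5.4, "turn": 0},
    {"tx": 0, "ty": -5.7, "tz": -5, "turn": 0},
    {"tx": 0, "ty": -6.1, "tz": -4.6, "turn": 0},
    {"tx": 0, "ty": -6.3, "tz": -4.3, "turn": 0},
    {"tx": 0, "ty": -6.6, "tz": -3.8, "turn": 0},
  ],
)

```text
t: 11.0
position: [0.5267, 0.0606, 0.1777]
ee_rot: [3.132, 0.001, -2.87]
force: [-8.0, 13.0, 16.1]
finger_gap: 0.0168
grip_force: 24.9
```

move_arm(
  deltas=[
    {"tx": 0, "ty": -6.8, "tz": -3.4, "turn": 0},
    {"tx": 0, "ty": -7, "tz": -3, "turn": 0},
    {"tx": 0, "ty": -7.2, "tz": -2.5, "turn": 0},
    {"tx": 0, "ty": -7.3, "tz": -2.1, "turn": 0},
    {"tx": 0, "ty": -7.5, "tz": -1.6, "turn": 0},
  ],
)

```text
t: 11.5
position: [0.5375, 0.021, 0.1906]
ee_rot: [3.139, 0.002, -2.873]
force: [-4.6, 4.7, 12.0]
finger_gap: 0.0174
grip_force: 26.3
```

```bash
python3 - <<'E'
from h import *
s=env.sense();p=s['position'];print(p,s['force'])
print(plan([(.545,-.0225,.184,YAW,5)]))
E
```

```text
[0.53750895 0.02097856 0.1905707 ] [-4.60611139  4.70524429 11.97984915]
t 11.5 now [ 0.5375  0.021   0.1906 -2.8733]
tx 0.9 ty -8.8 tz 1.3 turn 0.03
tx 0.9 ty -8.8 tz 1.3 turn 0.03
tx 0.9 ty -8.8 tz 1.3 turn 0.03
tx 0.8 ty -8.8 tz 1.3 turn 0.03
tx 0.8 ty -8.8 tz 1.3 turn 0.03
--
None
```

move_arm(
  deltas=[
    {"tx": 0, "ty": -8, "tz": -1.5, "turn": 0},
    {"tx": 0, "ty": -8, "tz": -1, "turn": 0},
    {"tx": 0, "ty": -8, "tz": 0, "turn": 0},
    {"tx": 0, "ty": -8, "tz": 0, "turn": 0},
    {"tx": 0, "ty": -8, "tz": 0.5, "turn": 0},
  ],
)

```text
t: 12.0
position: [0.5483, -0.0197, 0.1893]
ee_rot: [3.142, 0.001, -2.874]
force: [0.8, 3.3, 3.1]
finger_gap: 0.0171
grip_force: 26.4
```

```bash
python3 - <<'E'
from h import *
plan([(.545,-.0225,.184,YAW,1)])
s=snap('scene');I=s['color'][120:240,150:300]; cv2.imwrite('pics/c4.png',cv2.resize(I,None,fx=5,fy=5,interpolation=2))
print(env.sense()['force'])
E
```

```text
t 12.0 now [ 0.5483 -0.0197  0.1893 -2.8744]
tx 4.0 ty -1.8 tz 5.3 turn 0.07
--
[1.06450825 0.89077194 5.45779142]
```

View pics/c4.png

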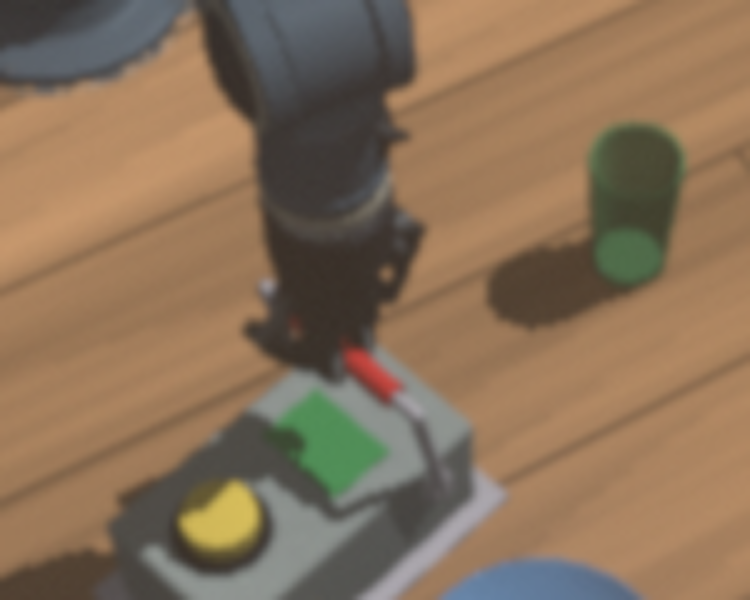

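The lever is up and nearly at its stop (bar at crop 370,370). Releasing and rising.

move_arm(
  deltas=[
    {"tx": 0, "ty": -1, "tz": 0, "turn": 0},
    {"tx": 0, "ty": 0, "tz": 0, "turn": 0},
    {"tx": 0, "ty": 0, "tz": 0, "turn": 0},
    {"tx": 0, "ty": 0, "tz": 0, "turn": 0},
    {"tx": 0, "ty": 0, "tz": 0, "turn": 0},
  ],
  grip=50,
)

```text
t: 12.55
position: [0.5479, -0.0203, 0.1886]
ee_rot: [-3.141, -0.001, -2.874]
force: [-0.2, -0.4, -0.6]
finger_gap: 0.0502
grip_force: 0.0
```

move_arm(
  deltas=[
    {"tx": 0, "ty": 0, "tz": -10, "turn": 0},
    {"tx": 0, "ty": 0, "tz": -20, "turn": 0},
    {"tx": 0, "ty": 0, "tz": -30, "turn": 0},
    {"tx": 0, "ty": 0, "tz": -40, "turn": 0},
    {"tx": 0, "ty": 0, "tz": -20, "turn": 0},
  ],
)

```text
t: 13.05
position: [0.5494, -0.0203, 0.3132]
ee_rot: [-3.14, 0.006, -2.874]
force: [0.6, 0.3, -0.3]
finger_gap: 0.0498
grip_force: 0.0
```

move_arm(
  deltas=[
    {"tx": 20, "ty": 20, "tz": 0, "turn": 0},
    {"tx": 25, "ty": 25, "tz": 0, "turn": 0},
    {"tx": 25, "ty": 25, "tz": 0, "turn": 0},
    {"tx": 0, "ty": 25, "tz": 0, "turn": 0},
    {"tx": 0, "ty": 25, "tz": 0, "turn": 0},
  ],
)

```text
t: 13.55
position: [0.448, 0.0776, 0.3101]
ee_rot: [3.141, 0.002, -2.875]
force: [0.6, 0.4, 0.2]
finger_gap: 0.05
grip_force: 0.0
```

move_arm(
  deltas=[
    {"tx": 0, "ty": 30, "tz": 0, "turn": 0},
    {"tx": 0, "ty": 30, "tz": 0, "turn": 0},
    {"tx": 0, "ty": 20, "tz": 0, "turn": 0},
    {"tx": 0, "ty": 0, "tz": 0, "turn": 0},
    {"tx": 0, "ty": 0, "tz": 0, "turn": 0},
  ],
)

```text
t: 14.05
position: [0.428, 0.1538, 0.3094]
ee_rot: [-3.141, 0.001, -2.874]
force: [0.1, -0.4, -0.1]
finger_gap: 0.0499
grip_force: 0.0
```

```bash
python3 - <<'E'
from h import *
np.set_printoptions(precision=4,suppress=True)
for n in('top','scene'):
    s=snap(n,n+'5.png');h=cv2.cvtColor(s['color'],cv2.COLOR_BGR2HSV)
    m=((h[...,0]<=6)|(h[...,0]>174))&(h[...,1]>140)&(h[...,2]>60)
    k,lab,st,ce=cv2.connectedComponentsWithStats(m.astype(np.uint8))
    for i in range(1,k):
        if st[i,4]>40: print(n,st[i],ce[i][::-1],onz(s,ce[i][::-1],.188))
    for t in('tumbler','spice_tin','plate'):
        for l in models.tip_of(n,t)[:1]: print(n,t,l['position'],onz(s,l['position'],0))
cv2.imwrite('pics/c5.png',cv2.resize(s['color'][120:300,130:330],None,fx=3.5,fy=3.3))
s=env.sense();print(s['t'],s['position'],s['force'])
E
```

```text
top [280 187  15  36 186] [204.6129 286.8602] [ 0.5453 -0.0222  0.188 ]
top tumbler [238.6, 197.5] [0.4578 0.2459 0.    ]
top spice_tin [175.8, 369.5] [ 0.638  -0.2969  0.    ]
top plate [149.0, 268.8] [0.7322 0.0158 0.    ]
scene [206 179  23  20 107] [188.4673 216.5047] [ 0.5396 -0.0208  0.188 ]
scene tumbler [171.6, 273.3] [0.4645 0.2464 0.    ]
scene spice_tin [277.6, 160.6] [ 0.6346 -0.2887  0.    ]
scene plate [256.4, 257.1] [0.7291 0.0157 0.    ]
14.45 [0.4279 0.1538 0.3089] [ 0.4742 -0.6642  0.9339]
```

View pics/c5.png

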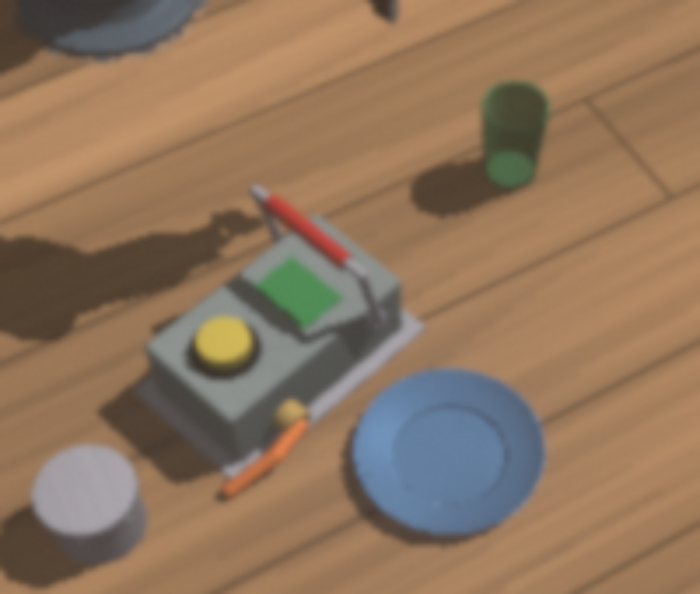

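The lever stands exactly where it began (top blob 204.6/286.9, same as at the start). The bystanders are unmoved, the button is up and the arm is clear.

```bash
python3 -c "
from workcell import ticket
print(ticket.sign_off())"
```

```text
the job is handed in; nothing more can be done
None
```

I handed the job in at about 14.5 s, but the sign-off gave no verdict: the test button was pressed to its end and sprang back, the lever dropped and now stands by itself in its starting position, and the tumbler, tin and plate look unmoved.

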